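# Tip the walnuts from the green carrying tray into the steel bowl

## Robot

A 6-joint arm with a two-finger parallel gripper is mounted at the origin on a cart in front of the work surface, level with it; the furniture and walls round the work are solid. World frame = base frame: x ahead of the robot, y to its left, z up, the work surface at z = 0. Lengths are in mm, angles in rad, forces in N, time in s.
With the tool pointing down it reaches from about 350 to 975 mm from the base axis. Payload 7.1 kg.
Tool frame: the origin (TCP) lies midway between the tips of the shut fingers; the grasp point (between the pads) lies 19 mm behind it (ctrl.grasp_offset is the distance from the TCP to the grasp point, in mm); z points along the fingers, y is the line along which they close (so a half turn about z gives the same grasp; the last joint's range is limited). The gripper opens to 88 mm and grips with 3 to 60 N. Pads are 20 mm wide; open, the fingers measure 115 mm over their backs; the gripper's body (75 mm by 178 mm) begins 61 mm behind the grasp point.
Start: joints at [1.107, 0.423, 1.63, -0, 1.089, -0.019], TCP at [268.891, 564.183, 222.675] pointing down, gripper open.
Joint ranges: [-3, 3], [-0.9, 2.11], [0.09, 2.58], [-1.31, 4.45], [0.11, 2.69], [-2.54, 2.54]. Speed limits (rad/s): [2.39, 2.39, 3.01, 3.14, 3.14, 3.14].

## Interface

Orientations are given as a rotation vector (axis times angle).
In Python, from workcell import ctrl gives the robot as it stands. The module is installed in compiled form; this text tells all that it offers.
- The arm moves only by the tool servo_tool, never from a script. Its argument "rows" is a list of rows, each a list of 7 numbers: the turn, a rotation vector about the tool's x, y, z as a fraction of full scale, then the shift along the tool's x, y, z as a fraction of full scale, then the finger opening in mm, from 0 to 87.8. A call has 1 to 10 rows; each row is the pose to reach, as a shift and turn from the pose commanded when the call began, along the tool's axes at that moment; what a row does not reach only later rows make up. Full scale, the value 1, is 20 cm for a shift and 1.5 rad for a turn. A row lasts 1/8 s, in which the tool goes at most 62.5 mm and 10.7 degrees, less where a joint would pass 70% of its speed; a pose out of reach is approached as far as the arm can. A call with a number of a shift or a turn outside -1 to 1 is refused whole. A call with a gripper value outside its range is refused whole. The fingers move at their own pace and stop on an object; the grip force is fixed at half the most. Time passes only in rows, so rows that repeat a pose let the fingers close. It gives the time, the measured TCP pose, the force, the opening and the grip force at its end, in the units of the state.
- ctrl.get_obs(): the state, without advancing time (a new reading comes with each control period).
- ctrl.get_image(name): name is "scene" or "top"; returns (picture, depth): 400x640x3 uint8, red, green, blue; 400x640 float32, mm along the optical axis (not along the pixel's ray), 0 where there is no reading.
- ctrl.camera_info(name): a dict with "intrinsics" (3x3 intrinsics, pixels), "k1" (the pictures are not rectified: a ray, as slopes to the right and down, at radius r is drawn at 1 + k1 r^2 times it, then the intrinsics apply), "R" (3x3) and "t" (3): a world point X has camera coordinates R X + t. Camera axes: x right, y down, z forward; pixel columns grow to the right and rows downward; lengths in mm; the calibration is good to about 2 mm. A picture is of the moment at which its call begins. camera_info takes no time and is no camera call.
- ctrl.close_job(): hands the job in; it is judged then, once.
The state is a dict: "t": time; "qpos": joint angles; "qvel": joint speeds; "joint_torque": joint torques, N m; "ee_pos": TCP position; "orientation": TCP orientation; "ft_force": force on the tool from outside, world axes, zero at the start; "moment": the same for the moment, N m; "width": finger opening in mm; "grasp_force": force on a finger pad.
Only numpy, scipy, OpenCV 4.12 (cv2) and the standard library are available. Lean on these libraries where they do the work, as an engineer would, in place of code of your own. Each camera call takes 0.05 s, during which the arm holds its last target. There are 200 camera calls.

## Task

Carry the green tray by its wooden handle to the steel bowl and tip it so that all three walnuts go over its open front into the bowl. Then set the empty green tray back down upright on the free worktop and let go of it; the bowl must stay standing, and the blue tray with the tea lights must be left alone.

Things in the scene. Friction and masses are not known exactly. Their poses are not given: they have to be found in the camera images.
- green_tray_handle (a point): Centre of the pale wooden grip bar across the sage-green tray (0.3 kg; the one with the walnuts), 105 mm above the tray's underside. The bar is fixed to the tray, 12 mm thick in x, 18 mm high in z, 92 mm free along y between its two posts. z up; +x points level to the open pouring front: lip edge at x +90, z -85 mm from here, back wall at x -50 mm.
- green_tray_lip (a point): Middle of the green tray's pouring lip, 20 mm above its underside; axes as at the handle. Tray 140 mm long, 100 mm wide, walls 46 mm high at the back and sides; in front only a 30 mm long ramp up to this lip. The walnuts lie loose behind the ramp and slide or roll out over the lip when the tray is tipped front-down by 60 to 75 degrees.
- bowl: Round footed bowl of plain steel, loose on the worktop (about 0.5 kg), 191 mm across at its rim, 146 mm high, open at the top (inside about 170 mm across at the mouth, its walls sloping in to a small floor about 31 mm up). Origin at the centre of its underside, z up.
- walnut_1: A walnut in its brown shell, 39 mm long and 34 mm thick, one of three that lie in the green tray at the start. Origin at its centre.
- walnut_2: A walnut in its brown shell, 39 mm long and 34 mm thick, one of three that lie in the green tray at the start. Origin at its centre.
- walnut_3: A walnut in its brown shell, 39 mm long and 34 mm thick, one of three that lie in the green tray at the start. Origin at its centre.
- blue_tray_handle (a point): Centre of the grip bar of the dark-blue tray, a tray of the same shape and size as the green one, with three tea lights fixed in it: a bystander. Same frame as the green tray's.
Not all that is in view belongs to the job. What is shaped like the part that bears green_tray_handle but purple is not meant.

How it is judged (in metres and radians):
On the way:
1. the green tray is held off the worktop, close by or over the bowl, and tipped by at least 35 degrees (angle between green_tray_handle's own z axis and vertical above 0.61 rad and height (world z) of green_tray_handle above 0.17 m and horizontal distance between green_tray_handle and bowl below 0.25 m), for 0.2 s.
At the end, for the whole second after the job is handed in: All three walnuts lie in the bowl (each within 85 mm of its axis and 25 to 135 mm above its underside); the bowl stands upright on the worktop (within 10 degrees); the green tray stands upright (within 10 degrees) on the worktop, its grip bar 90 to 120 mm above it, released (horizontal distance between each of walnut_1, walnut_2, walnut_3 and bowl below 0.085 m and z of walnut_1 in the frame of bowl between 0.025 and 0.135 m and z of walnut_2 in the frame of bowl between 0.025 and 0.135 m and z of walnut_3 in the frame of bowl between 0.025 and 0.135 m and angle between each of bowl, green_tray_handle's own z axis and vertical below 0.17 rad and height (world z) of bowl below 0.015 m and height (world z) of green_tray_handle between 0.09 and 0.12 m); the robot touches nothing.
It fails at once if the blue tray is moved by more than 30 mm or tipped by more than 15 degrees (distance of blue_tray_handle from where it was at the start of the episode above 0.03 m or angle between blue_tray_handle's own z axis and vertical above 0.26 rad).
It fails at once if the bowl is tipped by more than 30 degrees (angle between bowl's own z axis and vertical above 0.52 rad).
It also fails if it takes over 64 s, if anything falls off the work surface, if the arm or the gripper's body presses on something with over 40 N, if the wrist force passes 120 N, or if a joint passes its speed limit or range.

## Working session

There is one attempt and no reset: what is moved stays moved. The work goes in short steps, Python scripts to look and compute and a tool call to move; the robot and the scene stay as the last step left them, time stands still between calls to the robot, and variables do not carry over. Pictures are saved under pics/ and viewed, at most 10 in all, crops included, and the job is handed in when it is done.

Besides the shell and the picture viewer there is one more tool, called after "Emit:" as name(argument=value, ...) on one line, values as JSON. servo_tool: Moves the arm, as the interface text tells. Its arguments: {"type":"object","properties":{"rows":{"type":"array","items":{"type":"array","items":{"type":"number"}}}},"required":["rows"]}

```bash
mkdir -p pics; cat > h.py <<'E'
import numpy as np,cv2
from workcell import ctrl
from scipy.spatial.transform import Rotation as Rn
def grab(n):
    im,d=ctrl.get_image(n); np.savez(f'{n}.npz',im=im,d=d); cv2.imwrite(f'pics/{n}_{ctrl.get_obs()["t"]:.2f}.png',im[:,:,::-1]); return im,d
def world(n,px,d,z=None):
    c=ctrl.camera_info(n);K=np.array(c['intrinsics'],float);R=np.array(c['R']);t=np.array(c['t'])
    px=np.array(px,float).reshape(-1,1,2)
    r=cv2.undistortPoints(px,K,np.array([c['k1'],0,0,0,0.]))[:,0]
    r=np.c_[r,np.ones(len(r))]
    if z is not None:
        o=-R.T@t; w=r@R; return o+w*((z-o[2])/w[:,2])[:,None]
    dd=np.array([d[int(round(p[0,1])),int(round(p[0,0]))] for p in px])
    return (r*dd[:,None]-t)@R
E
python3 - <<'E'
from h import *
grab('scene');grab('top')
o=ctrl.get_obs();print(o)
for n in('scene','top'):print(ctrl.camera_info(n))
E
ls pics
```

```text
{'t': 0.1, 'qpos': array([ 1.10700234e+00,  4.23786436e-01,  1.63058914e+00,  1.33833771e-05,
        1.08858014e+00, -1.89832164e-02]), 'qvel': array([ 0.00055973, -0.00283676, -0.00173641, -0.00092208,  0.00074053,
        0.00117345]), 'joint_torque': array([ 4.77979938e-05, -5.45614743e+01, -2.74320942e+01,  6.44714548e-02,
        1.89144997e-02, -1.00570790e-05]), 'ee_pos': array([268.67526344, 563.76356763, 221.97527511]), 'orientation': array([-6.92896157e-01, -3.06388242e+00,  2.07434909e-03]), 'ft_force': array([ 0.29707198, -0.55829736, -0.12971491]), 'moment': array([-0.03167037,  0.04760134, -0.00135041]), 'grasp_force': 0.0, 'width': 87.64165931321783}
{'intrinsics': array([[367.01639381,   0.        , 321.73450356],
       [  0.        , 367.01639381, 200.49135819],
       [  0.        ,   0.        ,   1.        ]]), 'k1': -0.03799058901822788, 'R': array([[ 0.73180649, -0.68126619, -0.01832033],
       [-0.29306391, -0.29030813, -0.91095265],
       [ 0.6152827 ,  0.67201009, -0.41210391]]), 't': array([-342.93403853,  251.53018772,  729.60116264])}
{'intrinsics': array([[510.0893317 ,   0.        , 316.62905748],
       [  0.        , 510.0893317 , 201.84890304],
       [  0.        ,   0.        ,   1.        ]]), 'k1': 0.008878208300262, 'R': array([[-3.07699079e-02, -9.99520033e-01, -3.59397914e-03],
       [-9.91910730e-01,  3.09782869e-02, -1.23099347e-01],
       [ 1.23151599e-01, -2.22849102e-04, -9.92387845e-01]]), 't': array([  45.90189787,  484.68316532, 1397.67264849])}
scene_0.05.png
top_0.10.png
```

View pics/top_0.10.png

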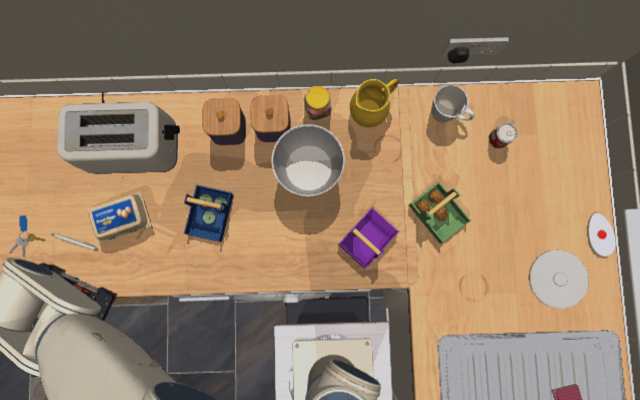

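View pics/scene_0.05.png

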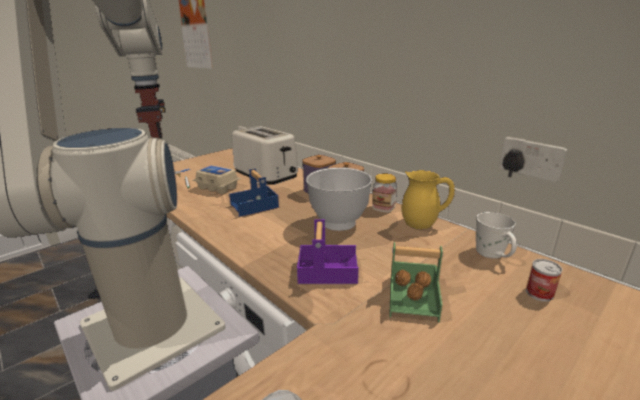

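Three trays in the top view: blue (209,213) with tea lights, empty purple (369,240), and sage-green (440,213) holding three walnuts. The green one is meant because it has the named colour and the walnuts. The steel bowl is at (308,160). I'll confirm in an enlarged crop.

```bash
python3 - <<'E'
from h import *
im=np.load('top.npz')['im'];d=np.load('top.npz')['d']
c=cv2.resize(im[170:260,390:490],None,fx=6,fy=6,interpolation=cv2.INTER_CUBIC)
cv2.imwrite('pics/crop1.png',c[:,:,::-1])
# bowl rim: points of height 135..155 near bowl
v,u=np.mgrid[100:220,255:360];p=np.c_[u.ravel(),v.ravel()]
w=world('top',p,d); m=(w[:,2]>138)&(w[:,2]<155)
q=w[m]; A=np.c_[2*q[:,:2],np.ones(len(q))]; s=np.linalg.lstsq(A,(q[:,:2]**2).sum(1),rcond=None)[0]
print('bowl',s[:2],np.sqrt(s[2]+s[0]**2+s[1]**2),m.sum(),q.min(0),q.max(0))
v,u=np.mgrid[165:260,395:490];p=np.c_[u.ravel(),v.ravel()];w=world('top',p,d)
m=(w[:,2]>98)&(w[:,2]<125);q=w[m];print('bar',m.sum(),q.mean(0),q.min(0),q.max(0),p[m].mean(0))
e=np.linalg.svd(q[:,:2]-q[:,:2].mean(0))[2] if 0 else np.linalg.eigh(np.cov(q[:,:2].T));print(e)
E
```

```text
bowl [592.72070343  49.37168613] 95.3113401016326 470 [489.72051309 -89.09591823 138.09101384] [736.1895283  157.15318169 153.70597814]
bar 222 [ 462.50479692 -296.9636698   112.93824619] [ 424.00132052 -343.25798683   99.51257292] [ 501.41400689 -250.41021439  122.44236831] [441.32882883 202.93243243]
EighResult(eigenvalues=array([  25.02722434, 1125.99138731]), eigenvectors=array([[-0.80684829, -0.5907587 ],
       [-0.5907587 ,  0.80684829]]))
```

View pics/crop1.png

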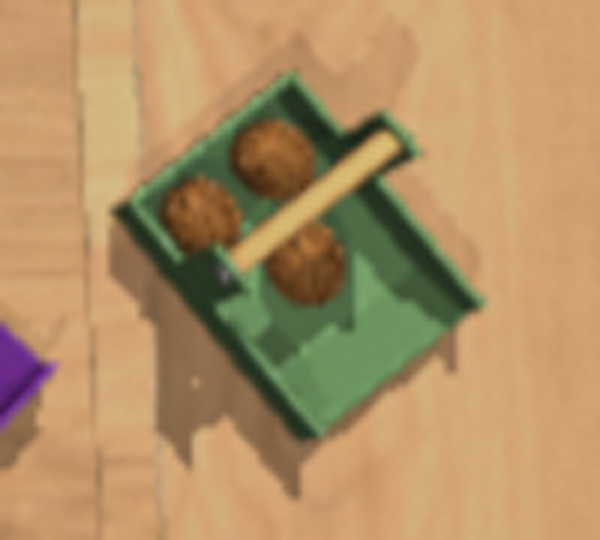

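The crop confirms it: green tray, three walnuts, pale bar from crop (235,258) to (395,145), open ramp at lower right. So the tray's +x is about (-0.81,-0.59) in world axes. Next I'll check the neighbours' heights and plan the moves.

```bash
cat >> h.py <<'E'
def toolR(yaw,tip=0):  # tool y points at yaw (world), tool down, tipped front-down by tip rad
    y=np.array([np.cos(yaw),np.sin(yaw),0]);z=np.array([0,0,-1.]);x=np.cross(y,z)
    return Rn.from_matrix(np.c_[x,y,z])*Rn.from_rotvec([-tip,0,0])
def rel(pos,R,o=None):
    o=o or ctrl.get_obs();R0=Rn.from_rotvec(o['orientation'])
    print('turn',np.round((R0.inv()*R).as_rotvec()/1.5,3),'shift',np.round(R0.inv().apply(np.array(pos)-o['ee_pos'])/200,3))
E
python3 - <<'E'
from h import *
d=np.load('top.npz')['d']
for nm,px in dict(can1=(222,115),can2=(270,112),jar=(318,98),jug=(370,90),jugh=(393,85),purpbar=(366,240),wall=(330,60),edge=(330,84)).items(): print(nm,world('top',[px],d).round())
rel([462,-297,250],toolR(np.arctan2(.591,.807)))
E
```

```text
can1 [[712. 274. 136.]]
can2 [[717. 147. 134.]]
jar [[760.  18. 106.]]
jug [[ 798. -130.   49.]]
jugh [[ 789. -186.  109.]]
purpbar [[371. -95. 114.]]
wall [[839. -15. 174.]]
edge [[833. -19.  11.]]
turn [-0.001  0.     0.329] shift [-2.724 -3.469 -0.135]
```

Emit:
servo_tool(rows=[[0,0,0,-0.4,-0.5,-0.1,87.8],[0,0,0,-0.75,-0.95,-0.15,87.8],[0,0,0,-0.75,-0.95,-0.15,87.8]])

```text
t: 0.48
ee_pos: [310.1, 381.0, 246.1]
orientation: [-0.692, -3.064, 0.001]
ft_force: [0.9, -1.3, 0.6]
width: 88.0
grasp_force: 0.0
```

Emit:
servo_tool(rows=[[0,0,0,-0.4,-0.5,0,87.8],[0,0,0,-0.75,-0.95,0,87.8],[0,0,0,-0.75,-0.95,0,87.8]])

```text
t: 0.85
ee_pos: [351.8, 198.2, 246.3]
orientation: [0.692, 3.064, 0.0]
ft_force: [0.8, 0.1, 0.8]
width: 87.5
grasp_force: 0.0
```

Emit:
servo_tool(rows=[[0,0,0,-0.4,-0.5,0,87.8],[0,0,0,-0.75,-0.95,0,87.8],[0,0,0,-0.75,-0.95,0,87.8],[0,0,0,-0.75,-0.95,0,87.8]])

```text
t: 1.35
ee_pos: [405.5, -38.2, 246.4]
orientation: [0.694, 3.064, 0.0]
ft_force: [0.6, 0.3, 0.2]
width: 87.9
grasp_force: 0.0
```

```bash
python3 - <<'E'
from h import *
rel([462,-297,200],toolR(np.arctan2(.591,.807)))
E
```

```text
turn [0.    0.    0.329] shift [-0.813 -1.046  0.232]
```

Emit:
servo_tool(rows=[[0,0,0.11,-0.4,-0.5,0,87.8],[0,0,0.22,-0.8,-1.0,0.1,87.8],[0,0,0.33,-0.8,-1.0,0.2,87.8],[0,0,0.33,-0.8,-1.0,0.2,87.8],[0,0,0.33,-0.8,-1.0,0.2,87.8]])

```text
t: 1.98
ee_pos: [463.7, -288.3, 204.9]
orientation: [-1.427, -2.797, 0.0]
ft_force: [-0.3, 0.0, -0.6]
width: 88.2
grasp_force: 0.0
```

```bash
python3 - <<'E'
from h import *
o=ctrl.get_obs();print(o['qpos'])
rel([462.5,-297,86],toolR(np.arctan2(.591,.807)))
im,d=grab('scene')
im=im[180:330,350:500];cv2.imwrite('pics/c2.png',cv2.resize(im,None,fx=4,fy=4)[:,:,::-1])
E
```

```text
[-5.77827651e-01  3.31095740e-01  1.81930626e+00 -3.22208495e-04
  9.92552873e-01 -1.20533531e+00]
turn [-0.    -0.001 -0.003] shift [-0.032 -0.03   0.594]
```

View pics/c2.png

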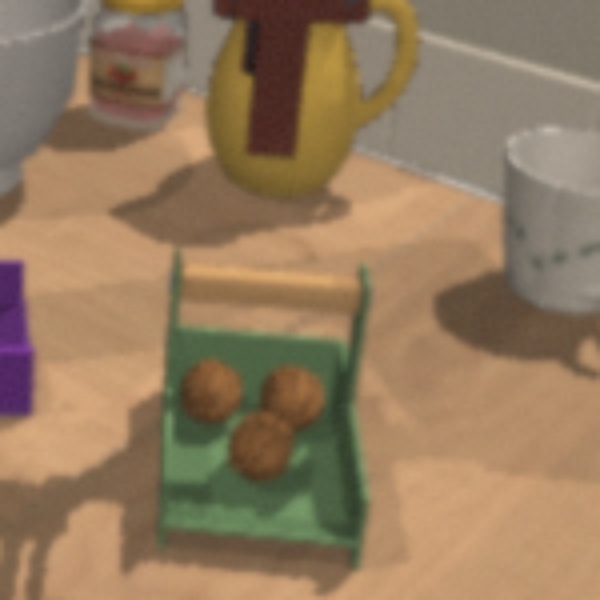

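Here the finger (crop column 272) sits centred over the bar (columns 180–365), with the tray front facing the camera. Next I descend and grip.

Emit:
servo_tool(rows=[[0,0,0,-0.03,-0.03,0.1,87.8],[0,0,0,-0.03,-0.03,0.3,87.8],[0,0,0,-0.03,-0.03,0.45,87.8],[0,0,0,-0.03,-0.03,0.55,87.8],[0,0,0,-0.03,-0.03,0.595,87.8],[0,0,0,-0.03,-0.03,0.595,87.8],[0,0,0,-0.03,-0.03,0.595,40],[0,0,0,-0.03,-0.03,0.595,20],[0,0,0,-0.03,-0.03,0.595,10],[0,0,0,-0.03,-0.03,0.595,0]])

```text
t: 3.28
ee_pos: [462.7, -293.9, 87.6]
orientation: [1.423, 2.801, -0.0]
ft_force: [0.1, 0.5, -1.1]
width: 51.2
grasp_force: 0.0
```

Emit:
servo_tool(rows=[[0,0,0,0,0,0,0],[0,0,0,0,0,0,0],[0,0,0,0,0,0,0],[0,0,0,0,0,0,0]])

```text
t: 3.78
ee_pos: [462.4, -293.9, 87.4]
orientation: [-1.422, -2.801, 0.001]
ft_force: [-2.0, -1.8, -2.4]
width: 11.9
grasp_force: 30.1
```

Emit:
servo_tool(rows=[[0,0,0,0,0,-0.03,0],[0,0,0,0,0,-0.1,0],[0,0,0,0,0,-0.22,0],[0,0,0,0,0,-0.36,0],[0,0,0,0,0,-0.5,0],[0,0,0,0,0,-0.64,0],[0,0,0,0,0,-0.78,0],[0,0,0,0,0,-0.88,0],[0,0,0,0,0,-0.94,0],[0,0,0,0,0,-0.95,0]])

```text
t: 5.03
ee_pos: [462.7, -293.8, 278.2]
orientation: [1.422, 2.8, -0.0]
ft_force: [-0.7, -0.1, -3.4]
width: 12.0
grasp_force: 30.0
```

```bash
cat >> h.py <<'E'
B=np.array([592.7,49.4]);Y=np.arctan2(B[1],B[0])
def pour(tip,lipz,off):  # TCP pose with lip at bowl axis + off radially outward
    u=np.array([np.cos(Y),np.sin(Y)]);c,s=np.cos(tip),np.sin(tip)
    lx,lz=90*c-85*s,-90*s-85*c   # lip from handle, tray x = -u
    h=np.r_[B+u*(off+lx),lipz-lz]
    R=toolR(Y,tip); return h+R.apply([0,0,19]),R,h
E
python3 - <<'E'
from h import *
o=ctrl.get_obs();print(o['ee_pos'],o['width'],o['grasp_force'],o['ft_force'])
for t in (0,25,70):print(t,pour(np.radians(t),172,15)[0],pour(np.radians(t),172,15)[2])
rel(pour(0,172,-60)[0],toolR(Y))
im,d=grab('scene')
im=im[100:300,300:500];cv2.imwrite('pics/c3.png',cv2.resize(im,None,fx=3,fy=3)[:,:,::-1])
E
```

```text
[ 462.74949126 -293.77453728  278.18771769] 12.000713872792709 29.998940527439117 [-0.7147377  -0.06391424 -3.44657999]
0 [697.33718285  58.12123643 238.        ] [697.33718285  58.12123643 257.        ]
25 [661.13759623  55.10409525 269.8519575 ] [653.13559525  54.43714933 287.07180545]
70 [576.51820839  48.05128985 279.14566533] [558.72574188  46.56833415 285.64404805]
turn [0.001 0.001 0.365] shift [0.924 1.665 0.201]
```

View pics/c3.png

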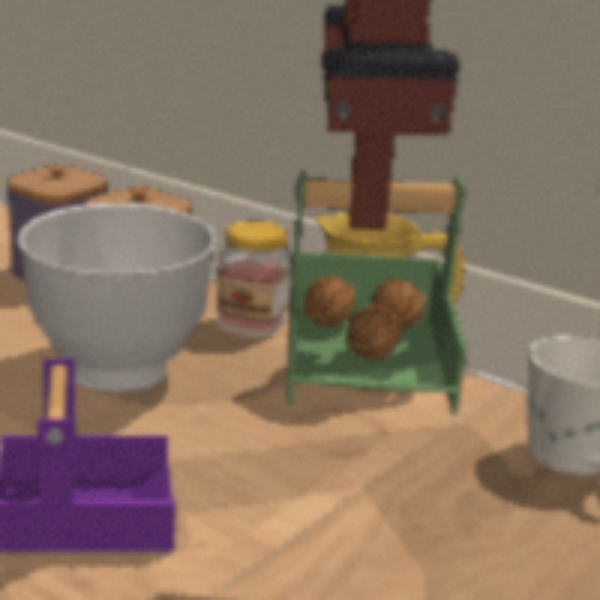

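The tray is held level and all three walnuts are still in it, at crop (330,300), (398,303) and (375,332). Next I carry it to the bowl.

```bash
python3 - <<'E'
from h import *
rel([654,54.5,285],toolR(Y))
E
```

```text
turn [0.    0.    0.365] shift [ 0.841  1.8   -0.037]
```

Emit:
servo_tool(rows=[[0,0,0,0.02,0.04,-0.01,0],[0,0,0,0.07,0.14,-0.02,0],[0,0,0,0.13,0.28,-0.03,0],[0,0,0,0.2,0.42,-0.04,0],[0,0,0,0.27,0.57,-0.04,0],[0,0,0,0.33,0.71,-0.04,0],[0,0,0,0.38,0.81,-0.04,0],[0,0,0,0.41,0.88,-0.04,0],[0,0,0,0.42,0.9,-0.04,0],[0,0,0,0.42,0.9,-0.04,0]])

```text
t: 6.32
ee_pos: [558.2, -119.8, 285.1]
orientation: [-1.422, -2.801, 0.001]
ft_force: [0.0, 0.0, -3.7]
width: 11.8
grasp_force: 30.0
```

Emit:
servo_tool(rows=[[0,0,0.01,0.02,0.04,0,0],[0,0,0.05,0.07,0.14,0,0],[0,0,0.1,0.13,0.28,0,0],[0,0,0.15,0.2,0.42,0,0],[0,0,0.2,0.27,0.57,0,0],[0,0,0.25,0.33,0.71,0,0],[0,0,0.3,0.38,0.81,0,0],[0,0,0.34,0.41,0.88,0,0],[0,0,0.365,0.42,0.9,0,0],[0,0,0.365,0.42,0.9,0,0]])

```text
t: 7.58
ee_pos: [654.3, 54.5, 285.2]
orientation: [-2.127, -2.312, 0.0]
ft_force: [0.2, 0.6, -3.0]
width: 11.5
grasp_force: 30.0
```

```bash
python3 - <<'E'
from h import *
o=ctrl.get_obs();print(o['qpos'],o['ee_pos'],o['width'])
for t in (10,20,28):print(t);rel(*pour(np.radians(t),178,15)[:2])
E
```

```text
[ 6.49404299e-02  4.10520242e-01  1.49827449e+00  2.96492913e-05
  1.23297859e+00 -1.85351989e-02] [654.27864762  54.48278384 285.16227209] 11.538332329148425
10
turn [-0.116 -0.     0.   ] shift [0.    0.152 0.133]
20
turn [-0.233 -0.     0.   ] shift [0.    0.076 0.072]
28
turn [-0.326 -0.     0.   ] shift [0.    0.008 0.033]
```

Emit:
servo_tool(rows=[[-0.04,0,0,0,0,0,0],[-0.1,0,0,0,0,0.01,0],[-0.17,0,0,0,0,0.02,0],[-0.24,0,0,0,0.01,0.03,0],[-0.29,0,0,0,0.01,0.03,0],[-0.325,0,0,0,0.01,0.03,0],[-0.325,0,0,0,0.01,0.03,0]])

```text
t: 8.45
ee_pos: [654.8, 53.9, 278.7]
orientation: [1.875, 2.038, 0.504]
ft_force: [-0.5, -0.5, -4.4]
width: 12.2
grasp_force: 30.0
```

```bash
python3 - <<'E'
from h import *
o=ctrl.get_obs();print(o['qpos'],o['ee_pos'])
for t in (34,40,46,52,58,64,70):rel(*pour(np.radians(t),178,15)[:2],o)
grab('scene');grab('top')
a=np.load('scene.npz')['im'][80:280,220:470];b=np.load('top.npz')['im'][90:250,220:420]
cv2.imwrite('pics/c4.png',np.hstack([cv2.resize(a,(500,400)),cv2.resize(b,(300,240))[:,:] if 0 else cv2.copyMakeBorder(cv2.resize(b,(300,240)),0,160,0,0,0)])[:,:,::-1])
E
```

```text
[ 0.05866101  0.2325085   1.85692765  0.02093684  0.5673353  -0.03942182] [654.7613238   53.86318977 278.74648406]
turn [-0.072  0.     0.   ] shift [ 0.004 -0.032 -0.041]
turn [-0.142  0.     0.   ] shift [ 0.004 -0.074 -0.082]
turn [-0.212  0.     0.   ] shift [ 0.004 -0.119 -0.119]
turn [-0.282  0.     0.   ] shift [ 0.004 -0.169 -0.15 ]
turn [-0.352  0.     0.   ] shift [ 0.004 -0.221 -0.176]
turn [-0.421  0.     0.   ] shift [ 0.004 -0.276 -0.197]
turn [-0.491  0.     0.   ] shift [ 0.004 -0.332 -0.211]
```

View pics/c4.png

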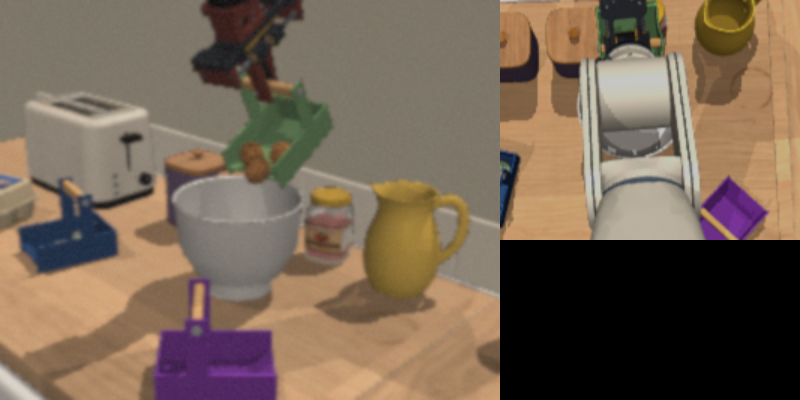

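The tray is tipped 28° with its lip over the bowl mouth, and the walnuts have gathered at the ramp (260,165). Joint 5 is getting low, so I fit the arm's geometry and check its limit before tipping further.

```bash
python3 - <<'E'
from h import *
S=[([1.107,.4237864,1.6305891,1.08858],[268.675,563.764,221.975]),([-.5778,.3310957,1.8193063,.9925529],[463.7,-288.3,204.9]),
([.0649,.41052,1.4982745,1.2329786],[654.279,54.483,285.162]),([.0587,.2325085,1.85692765,.5673353],[654.761,53.863,278.746])]
A=[];b=[]
for q,p in S:
    s1=q[1];s2=s1+q[2];s3=s2+q[3]
    A+=[[1,0,np.sin(s1),np.sin(s2),np.cos(s2),np.sin(s3)],[0,1,np.cos(s1),np.cos(s2),-np.sin(s2),np.cos(s3)]];b+=[np.hypot(*p[:2]),p[2]]
x,_,rk,sv=np.linalg.lstsq(np.array(A),np.array(b),rcond=None);print(x.round(1),rk,sv.round(2),(np.array(A)@x-b).round(2))
from scipy.optimize import least_squares
def fk(q2,q3,q5):
    s2=q2+q3;s3=s2+q5
    return np.array([x[0]+x[2]*np.sin(q2)+x[3]*np.sin(s2)+x[4]*np.cos(s2)+x[5]*np.sin(s3),x[1]+x[2]*np.cos(q2)+x[3]*np.cos(s2)-x[4]*np.sin(s2)+x[5]*np.cos(s3)])
for lip in(178,200,230,260):
  for t in(40,50,60,65,70):
    P,R,h=pour(np.radians(t),lip,15);T=np.pi-np.radians(t)
    s=least_squares(lambda v:fk(v[0],v[1],T-v[0]-v[1])-[np.hypot(*P[:2]),P[2]],[0.2,1.9]);v=s.x
    print(lip,t,v.round(2),'j5',round(T-v.sum(),2),s.cost<1)
E
```

```text
[3.000e-01 3.126e+02 5.630e+02 4.847e+02 7.750e+01 3.098e+02] 6 [3.93 2.9  0.37 0.17 0.12 0.05] [ 0.    0.02 -0.   -0.01  0.   -0.01 -0.    0.01]
178 40 [0.16 2.04] j5 0.25 True
178 50 [0.13 2.18] j5 -0.04 True
178 60 [0.15 2.31] j5 -0.37 True
178 65 [0.19 2.37] j5 -0.55 True
178 70 [0.25 2.43] j5 -0.75 True
200 40 [0.12 2.01] j5 0.31 True
200 50 [0.09 2.16] j5 0.02 True
200 60 [0.1  2.29] j5 -0.3 True
200 65 [0.13 2.36] j5 -0.48 True
200 70 [0.18 2.41] j5 -0.67 True
230 40 [0.08 1.98] j5 0.38 True
230 50 [0.04 2.13] j5 0.11 True
230 60 [0.03 2.26] j5 -0.2 True
230 65 [0.05 2.33] j5 -0.37 True
230 70 [0.09 2.39] j5 -0.56 True
260 40 [0.05 1.95] j5 0.45 True
260 50 [-0.01  2.09] j5 0.19 True
260 60 [-0.03  2.23] j5 -0.11 True
260 65 [-0.02  2.3 ] j5 -0.27 True
260 70 [0.01 2.36] j5 -0.45 True
```

```bash
cat > ik.py <<'E'
from h import *
from scipy.optimize import least_squares
lo=np.array([-3,-.9,.09,-1.31,.11,-2.54]);hi=np.array([3,2.11,2.58,4.45,2.69,2.54])
E_=lambda a,q:Rn.from_euler(a,q)
def fk(q,s4=1):
    a,b=q[1],q[1]+q[2]
    W=E_('z',q[0])*E_('y',b); R=W*E_('z',s4*q[3])*E_('y',q[4])*E_('z',np.pi/2+q[5])
    w=np.array([.3+563*np.sin(a)+484.7*np.sin(b)+77.5*np.cos(b),0,312.6+563*np.cos(a)+484.7*np.cos(b)-77.5*np.sin(b)])
    return E_('z',q[0]).apply(w)+R.apply([0,0,309.8]),R
def ik(p,R,q0):
    f=lambda q:np.r_[(fk(q)[0]-p)/100,(fk(q)[1].inv()*R).as_rotvec()]
    s=least_squares(f,np.clip(q0,lo+.01,hi-.01),bounds=(lo,hi),xtol=1e-10); return s.x,s.cost
def poury(tip,lipz,off,Y):
    u=np.array([np.cos(Y),np.sin(Y)]);c,s=np.cos(tip),np.sin(tip)
    lx,lz=90*c-85*s,-90*s-85*c
    h=np.r_[B+u*(off+lx),lipz-lz];R=toolR(Y,tip); return h+R.apply([0,0,19]),R
E
python3 - <<'E'
from ik import *
o=ctrl.get_obs();q=o['qpos']
for s in(1,-1):p,R=fk(q,s);print(s,p-o['ee_pos'],(R.inv()*Rn.from_rotvec(o['orientation'])).as_rotvec())
for y in range(-180,180,20):
    qq=q.copy();qq[4]=.6;P0=poury(0,200,15,np.radians(y)); best=None
    for q6 in(-1.5,0,1.5):
      for q4 in(-1,0,1,2.5):
        s=ik(*poury(np.radians(70),190,15,np.radians(y)),np.r_[q[:3],q4,.8,q6])
        if s[1]<1e-6:
            r=s[0]
            m=min(np.minimum(r-lo,hi-r))
            if best is None or m>best[0]: best=(m,r.round(2))
    print(y,best)
E
```

```text
1 [  0.87633939 -11.86723419   0.06362109] [-3.60822483e-16  0.00000000e+00 -3.53883589e-16]
-1 [  1.2864933  -18.81950776   0.06362109] [-0.00088111  0.02246455  0.03525274]
-180 None
-160 None
-140 None
-120 (np.float64(0.07162397103681206), array([ 0.4 ,  0.83,  1.22, -0.72,  2.11,  2.47]))
-100 (np.float64(0.15296527092902368), array([ 0.5 ,  0.72,  1.43, -0.88,  1.88,  2.39]))
-80 (np.float64(0.18171609032200742), array([ 0.58,  0.61,  1.66, -1.05,  1.63,  2.36]))
-60 (np.float64(0.051945266227833686), array([ 0.62,  0.49,  1.9 , -1.26,  1.38,  2.38]))
-40 None
-20 None
0 None
20 None
40 (np.float64(0.028069494641498327), array([-0.39,  0.32,  2.22,  1.77,  1.02, -2.51]))
60 (np.float64(0.1385197550175401), array([-0.46,  0.43,  2.01,  1.39,  1.27, -2.4 ]))
80 (np.float64(0.17942978454825242), array([-0.44,  0.55,  1.77,  1.14,  1.52, -2.36]))
100 (np.float64(0.17247081928377472), array([-0.37,  0.67,  1.54,  0.96,  1.76, -2.37]))
120 (np.float64(0.11795818413060033), array([-0.28,  0.78,  1.31,  0.8 ,  2.  , -2.42]))
140 (np.float64(0.0012963093384446012), array([-0.18,  0.87,  1.12,  0.63,  2.22, -2.54]))
160 None
```

The radial pour runs into joint 5's limit at about 45°. Pouring sideways at a tool yaw of about 85° is feasible. First I level the tray, then work out that path.

Emit:
servo_tool(rows=[[0.07,0,0,0,0,-0.01,0],[0.16,0,0,0,0,-0.02,0],[0.25,0,0,0,0,-0.03,0],[0.31,0,0,0,0,-0.04,0],[0.325,0,0,0,0,-0.04,0],[0.325,0,0,0,0,-0.04,0]])

```text
t: 9.3
ee_pos: [652.8, 54.1, 286.0]
orientation: [2.126, 2.312, 0.001]
ft_force: [0.3, -0.1, -3.6]
width: 11.8
grasp_force: 30.0
```

```bash
sed -i 's/apply(\[0,0,309.8\])/apply([0,0,309.8])+E_("z",q[0]).apply([0,12,0])/' ik.py; python3 - <<'E'
from ik import *
o=ctrl.get_obs();q0=o['qpos'];print(o['ee_pos'],fk(q0)[0]-o['ee_pos'],q0.round(3))
for yd in(75,85,95):
  q=q0.copy();y1=np.radians(yd);P,_=poury(np.radians(28),180,10,y1);P[2]=290
  for f in np.linspace(0,1,11):
    q,c=ik(o['ee_pos']*(1-f)+P*f,toolR(Y*(1-f)+y1*f),q)
  print(yd,P.round(),q.round(2),c<1e-6)
  for t in(10,20,28,36,44,52,60,68,72):
    p,R=poury(np.radians(t),180,10,y1)
    if t<28:p=P+(poury(np.radians(28),180,10,y1)[0]-P)*t/28
    q,c=ik(p,R,q);print('  ',t,p.round(),q.round(2),c<1e-6)
E
```

```text
[652.768325    54.10151691 286.04189635] [0.06523775 0.10442055 0.01845258] [ 0.065  0.407  1.502 -0.     1.232 -0.019]
75 [608. 106. 290.] [ 0.15  0.34  1.59  0.    1.21 -1.16] True
   10 [608. 106. 287.] [ 0.07  0.32  1.64  0.18  1.13 -1.31] True
   20 [608. 106. 283.] [-0.01  0.31  1.69  0.39  1.08 -1.5 ] True
   28 [608. 106. 281.] [-0.08  0.32  1.73  0.56  1.07 -1.66] True
   36 [604.  92. 286.] [-0.17  0.33  1.76  0.71  1.1  -1.83] True
   44 [600.  77. 290.] [-0.26  0.35  1.79  0.86  1.17 -1.99] True
   52 [596.  62. 292.] [-0.34  0.39  1.81  0.98  1.25 -2.13] True
   60 [592.  47. 291.] [-0.41  0.45  1.83  1.08  1.34 -2.26] True
   68 [588.  33. 288.] [-0.47  0.52  1.83  1.16  1.44 -2.37] True
   72 [586.  25. 286.] [-0.49  0.56  1.83  1.19  1.49 -2.41] True
85 [598. 108. 290.] [ 0.16  0.33  1.61  0.    1.21 -1.33] True
   10 [598. 108. 287.] [ 0.07  0.32  1.64  0.19  1.16 -1.49] True
   20 [598. 108. 283.] [-0.02  0.32  1.67  0.38  1.15 -1.66] True
   28 [598. 108. 281.] [-0.08  0.34  1.7   0.54  1.16 -1.8 ] True
   36 [597.  93. 286.] [-0.17  0.36  1.71  0.67  1.22 -1.95] T
[... 290 characters left out ...]
 [-0.46  0.62  1.71  1.09  1.61 -2.4 ] True
95 [588. 108. 290.] [ 0.16  0.31  1.63 -0.    1.2  -1.5 ] True
   10 [588. 108. 287.] [ 0.07  0.32  1.64  0.19  1.19 -1.66] True
   20 [588. 108. 283.] [-0.02  0.34  1.66  0.37  1.21 -1.82] True
   28 [588. 108. 281.] [-0.08  0.37  1.67  0.51  1.24 -1.94] True
   36 [589.  93. 286.] [-0.16  0.4   1.66  0.63  1.32 -2.06] True
   44 [590.  78. 290.] [-0.24  0.44  1.65  0.73  1.41 -2.16] True
   52 [592.  63. 292.] [-0.31  0.5   1.63  0.82  1.5  -2.24] True
   60 [593.  47. 291.] [-0.36  0.57  1.62  0.9   1.59 -2.31] True
   68 [594.  32. 288.] [-0.41  0.64  1.6   0.96  1.69 -2.37] True
   72 [595.  25. 286.] [-0.43  0.68  1.59  1.    1.73 -2.4 ] True
```

Emit:
servo_tool(rows=[[0,0,-0.03,0.01,-0.01,-0.01,0],[0,0,-0.1,0.03,-0.03,-0.02,0],[0,0,-0.2,0.06,-0.05,-0.02,0],[0,0,-0.31,0.1,-0.08,-0.02,0],[0,0,-0.43,0.13,-0.11,-0.02,0],[0,0,-0.55,0.17,-0.15,-0.02,0],[0,0,-0.67,0.21,-0.18,-0.02,0],[0,0,-0.78,0.24,-0.21,-0.02,0],[0,0,-0.87,0.27,-0.23,-0.02,0],[0,0,-0.93,0.29,-0.25,-0.02,0]])

```text
t: 10.55
ee_pos: [597.0, 107.9, 290.5]
orientation: [0.139, 3.137, 0.0]
ft_force: [0.2, -0.3, -2.8]
width: 11.8
grasp_force: 30.0
```

Emit:
servo_tool(rows=[[0,0,0,0,0,0,0],[-0.03,0,0,0,0,0,0],[-0.1,0,0,0,0,0.01,0],[-0.17,0,0,0,0,0.02,0],[-0.24,0,0,0,0,0.04,0],[-0.29,0,0,0,0,0.045,0],[-0.325,0,0,0,0,0.045,0],[-0.325,0,0,0,0,0.045,0]])

```text
t: 11.55
ee_pos: [597.6, 106.5, 280.9]
orientation: [0.145, 3.025, 0.75]
ft_force: [0.5, -1.3, -3.4]
width: 11.9
grasp_force: 30.0
```

```bash
python3 - <<'E'
from ik import *
o=ctrl.get_obs();print(o['qpos'].round(2),o['ee_pos'])
for t in (34,40,46,52,58,64,70):rel(*poury(np.radians(t),180,10,np.radians(85)),o)
grab('scene');a=np.load('scene.npz')['im'][80:280,220:470]
cv2.imwrite('pics/c5.png',cv2.resize(a,(750,600))[:,:,::-1])
E
```

```text
[-0.08  0.34  1.7   0.54  1.16 -1.79] [597.56233234 106.51222299 280.88451906]
turn [-0.071  0.002 -0.005] shift [-0.001 -0.033 -0.041]
turn [-0.141  0.002 -0.005] shift [-0.001 -0.074 -0.082]
turn [-0.211  0.003 -0.005] shift [-0.002 -0.12  -0.118]
turn [-0.281  0.003 -0.005] shift [-0.002 -0.169 -0.15 ]
turn [-0.351  0.003 -0.005] shift [-0.003 -0.221 -0.176]
turn [-0.421  0.003 -0.004] shift [-0.003 -0.276 -0.196]
turn [-0.49   0.004 -0.004] shift [-0.004 -0.333 -0.211]
```

View pics/c5.png

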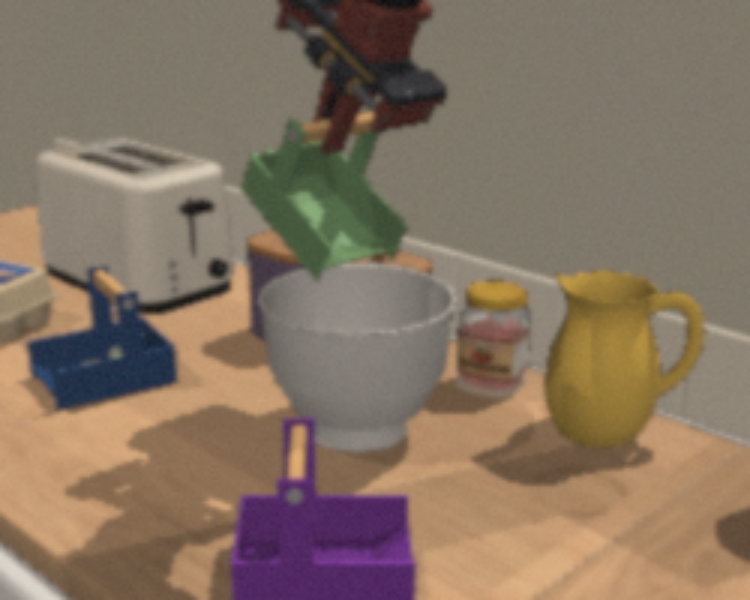

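The tray at (325,210) already looks empty: the walnuts left at 28°, and none are visible on the worktop. I still need the full tip, so I do that now.

Emit:
servo_tool(rows=[[-0.07,0,0,0,-0.03,-0.04,0],[-0.14,0,0,0,-0.075,-0.08,0],[-0.21,0,0,0,-0.12,-0.12,0],[-0.28,0,0,0,-0.17,-0.15,0],[-0.35,0,0,0,-0.22,-0.175,0],[-0.42,0,0,0,-0.275,-0.195,0],[-0.42,0,0,0,-0.275,-0.195,0],[-0.42,0,0,0,-0.275,-0.195,0],[-0.42,0,0,0,-0.275,-0.195,0],[-0.42,0,0,0,-0.275,-0.195,0]])

```text
t: 12.85
ee_pos: [591.7, 41.9, 290.9]
orientation: [0.118, 2.621, 1.636]
ft_force: [-0.3, 0.7, -4.3]
width: 12.0
grasp_force: 30.0
```

Emit:
servo_tool(rows=[[0.05,0,0,0,-0.04,-0.04,0],[0.12,0,0,0,-0.08,-0.08,0],[0.2,0,0,0,-0.12,-0.12,0],[0.3,0,0,0,-0.17,-0.14,0],[0.4,0,0,0,-0.22,-0.14,0],[0.5,0,0,0,-0.28,-0.14,0],[0.6,0,0,0,-0.34,-0.14,0],[0.7,0,0,0,-0.4,-0.14,0],[0.745,0,0,0,-0.4,-0.14,0],[0.745,0,0,0,-0.4,-0.14,0]])

```text
t: 14.1
ee_pos: [585.9, -17.0, 231.3]
orientation: [0.141, 3.138, 0.002]
ft_force: [-0.0, -0.5, 1.3]
width: 11.7
grasp_force: 30.0
```

```bash
python3 - <<'E'
from ik import *
o=ctrl.get_obs();print(o['qpos'].round(2),o['ee_pos'])
rel([462.5,-294,290],toolR(np.radians(36.2)))
E
```

```text
[-0.05  0.36  1.71  0.    1.07 -1.53] [585.90972383 -16.98058852 231.28740968]
turn [ 0.001 -0.     0.566] shift [ 0.49  -1.435 -0.295]
```

The tray is lower than I intended and just touches the rim. I lift it straight up and then move away.

Emit:
servo_tool(rows=[[0,0,0,0,0,-0.05,0],[0,0,0,0,0,-0.15,0],[0,0,0,0,0,-0.28,0],[0,0,0,0,0,-0.3,0]])

```text
t: 14.6
ee_pos: [587.1, -19.5, 292.7]
orientation: [0.147, 3.134, 0.002]
ft_force: [-0.4, 0.1, -3.9]
width: 12.0
grasp_force: 30.0
```

Emit:
servo_tool(rows=[[0,0,0,0.03,-0.1,0,0],[0,0,0,0.1,-0.3,0,0],[0,0,0,0.17,-0.5,0,0],[0,0,0,0.24,-0.7,0,0],[0,0,0,0.24,-0.7,0,0]])

```text
t: 15.22
ee_pos: [523.0, -156.5, 289.3]
orientation: [-0.151, -3.135, -0.0]
ft_force: [0.1, -0.3, -3.2]
width: 11.9
grasp_force: 30.0
```

Emit:
servo_tool(rows=[[0,0,0.08,0.03,-0.1,0,0],[0,0,0.17,0.1,-0.3,0,0],[0,0,0.26,0.17,-0.5,0,0],[0,0,0.36,0.25,-0.73,0,0],[0,0,0.46,0.25,-0.73,0,0],[0,0,0.56,0.25,-0.73,0,0],[0,0,0.565,0.25,-0.73,0,0]])

```text
t: 16.1
ee_pos: [461.7, -294.3, 289.6]
orientation: [-1.421, -2.8, -0.001]
ft_force: [0.3, -0.6, -3.2]
width: 11.9
grasp_force: 30.0
```

```bash
python3 - <<'E'
from ik import *
o=ctrl.get_obs();print(o['qpos'].round(2),o['ee_pos'])
rel([462.5,-294,86],toolR(np.radians(36.2)))
grab('top');im=np.load('top.npz')['im'];d=np.load('top.npz')['d']
v,u=np.mgrid[100:225,255:360];p=np.c_[u.ravel(),v.ravel()]
w=world('top',p,d); m=(w[:,2]>138)&(w[:,2]<155)&(np.hypot(w[:,0]-592,w[:,1]-49)<115)
print('bowl',w[m].min(0),w[m].max(0))
cv2.imwrite('pics/c6.png',cv2.resize(im[90:290,240:500],None,fx=3,fy=3,interpolation=cv2.INTER_CUBIC)[:,:,::-1])
E
```

```text
[-0.59  0.24  1.74  0.    1.17 -1.22] [ 461.66030347 -294.29595343  289.61637875]
turn [-0.    -0.001 -0.   ] shift [-0.003  0.004  1.018]
bowl [492.02406258 -43.71548935 138.11913613] [680.71097128 146.16570078 152.74116165]
```

View pics/c6.png

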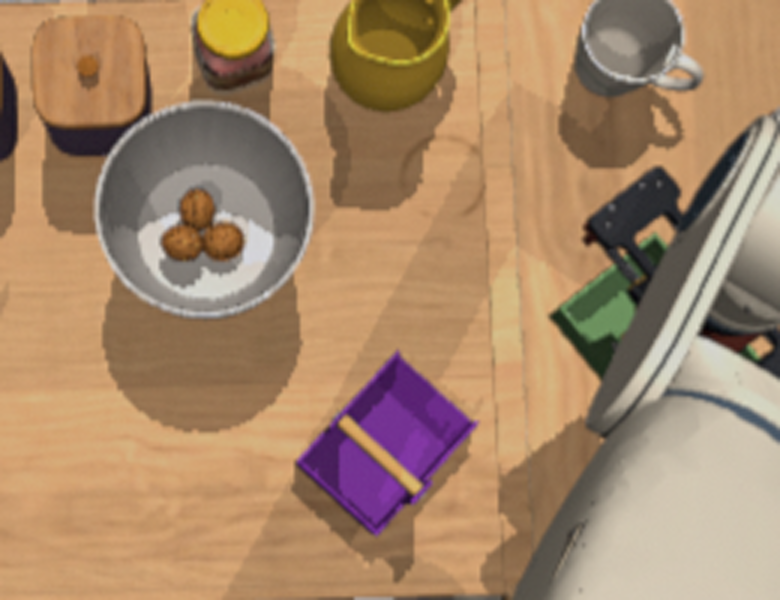

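All three walnuts lie in the bowl at (197,208), (182,243) and (222,240), and it stands upright. Next I lower the tray where it started and release it.

Emit:
servo_tool(rows=[[0,0,0,0,0,0.1,0],[0,0,0,0,0,0.25,0],[0,0,0,0,0,0.4,0],[0,0,0,0,0,0.55,0],[0,0,0,0,0,0.7,0],[0,0,0,0,0,0.83,0],[0,0,0,0,0,0.92,0],[0,0,0,0,0,0.97,0],[0,0,0,0,0,0.99,0],[0,0,0,0,0,0.995,0]])

```text
t: 17.4
ee_pos: [462.5, -294.7, 91.8]
orientation: [1.422, 2.801, -0.0]
ft_force: [-0.2, -0.4, -3.8]
width: 11.7
grasp_force: 30.0
```

Emit:
servo_tool(rows=[[0,0,0,0,0,0.01,0],[0,0,0,0,0,0.012,0],[0,0,0,0,0,0.012,0]])

```text
t: 17.77
ee_pos: [462.2, -294.6, 89.3]
orientation: [1.422, 2.801, -0.0]
ft_force: [-0.0, 0.1, -3.3]
width: 12.0
grasp_force: 30.0
```

Emit:
servo_tool(rows=[[0,0,0,0,0,0.01,0],[0,0,0,0,0,0.012,0],[0,0,0,0,0,0.012,0]])

```text
t: 18.15
ee_pos: [462.1, -294.6, 86.7]
orientation: [-1.422, -2.801, 0.0]
ft_force: [-0.8, 0.1, -1.2]
width: 12.1
grasp_force: 30.0
```

Emit:
servo_tool(rows=[[0,0,0,0,0,0,20],[0,0,0,0,0,0,40],[0,0,0,0,0,0,60],[0,0,0,0,0,0,80],[0,0,0,0,0,0,87.8],[0,0,0,0,0,0,87.8],[0,0,0,0,0,0,87.8],[0,0,0,0,0,0,87.8]])

```text
t: 19.15
ee_pos: [462.1, -294.5, 86.6]
orientation: [-1.422, -2.801, 0.0]
ft_force: [0.1, -1.0, 0.2]
width: 86.0
grasp_force: 0.0
```

Emit:
servo_tool(rows=[[0,0,0,0,0,-0.05,87.8],[0,0,0,0,0,-0.2,87.8],[0,0,0,0,0,-0.45,87.8],[0,0,0,0,0,-0.7,87.8],[0,0,0,0,0,-0.9,87.8],[0,0,0,0,0,-0.9,87.8],[0,0,0,0,0,-0.9,87.8]])

```text
t: 20.02
ee_pos: [461.7, -294.2, 266.3]
orientation: [-1.422, -2.801, -0.0]
ft_force: [-0.4, 0.2, 0.2]
width: 87.6
grasp_force: 0.0
```

```bash
python3 - <<'E'
from h import *
im,d=grab('scene');cv2.imwrite('pics/c7.png',im[:,:,::-1])
E
```

```text
(no output)
```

View pics/c7.png

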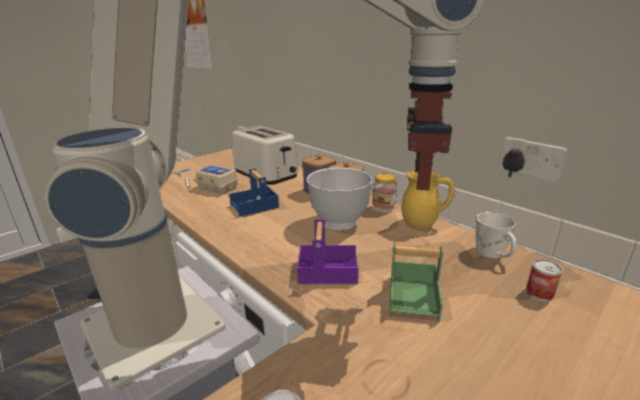

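The green tray stands upright and empty at (415,285), released. The bowl at (340,198) and the blue tray at (255,198) are in place.

```bash
python3 -c "
from workcell import ctrl;print(ctrl.close_job())"
```

```text
the job is handed in; nothing more can be done
None
```

The job is handed in: all three walnuts are in the upright bowl, the empty green tray stands released on the worktop where it started, and I left the blue tray alone; the hand-in gave no verdict.

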